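# Draw a head gasket off its feed tray and lay it on the engine block

## Robot

A 6-joint arm with a two-finger parallel gripper is mounted at the origin on the work surface. World frame = base frame: x ahead of the robot, y to its left, z up, the work surface at z = 0. Lengths are in m, angles in rad, forces in N, time in s.
With the tool pointing down it reaches from about 0.225 to 0.725 m from the base axis. Payload 3.1 kg.
Tool frame: the origin (TCP) lies at the very end of the fingers, on their centre line; the grasp point (between the pads) lies 19 mm behind it; x points along the fingers, y is the direction in which the jaws open and shut, and the axes are right-handed (so a half turn about x gives the same grasp; the last joint's range is limited). The gripper opens to 85 mm and grips with 20 to 120 N. Pads are 22 mm wide; open, the fingers measure 114 mm over their backs; the gripper's body (76 mm by 85 mm) begins 54 mm behind the grasp point. The pads swing forward as they close: fully open they stand 13 mm farther back than shut.
Start: joints at [0.985, 0.048, 0.099, 1.622, 0, 1.443], TCP at [0.232, 0.471, 0.231] pointing down, gripper open.
Joint ranges: [-2.91, 2.91], [-0.99, 1.94], [-1.21, 1.42], [-2.12, 2.29], [-1.49, 1.47], [-3.14, 3.14]. Speed limits (rad/s): [2.79, 2.79, 3.14, 3.14, 3.14, 3.14].

## Interface

Orientations are given as a unit quaternion [w, x, y, z].
In Python, from station import arm gives the robot as it stands. The module is installed in compiled form; this text tells all that it offers.
- The arm moves only by the tool apply_moves, never from a script. Its argument "deltas" is a list of rows, each an object with "xyz": the shift along the tool's x, y, z in m, a list of three; "rot": the turn, a rotation vector about the tool's x, y, z in degrees, a list of three. In form: [{"xyz": [dx, dy, dz], "rot": [rx, ry, rz]}, ...]. A call has 1 to 5 rows; each row is the pose to reach, as a shift and turn from the pose commanded when the call began, along the tool's axes at that moment; what a row does not reach only later rows make up. A row lasts 1/12 s, in which the tool goes at most 41.7 mm and 7.16 degrees, less where a joint would pass 70% of its speed; a pose out of reach is approached as far as the arm can. A call with a gripper value outside its range is refused whole. "hand" is the opening, from 0 (shut) to 1 (fully open), set as the call begins (left out, the last holds). The fingers move at their own pace and stop on an object; "force" is the grip in N (left out, the last holds). Time passes only in rows, so rows that repeat a pose let the fingers close. It gives the time, the measured TCP pose, the force and the opening at its end, in the units of the state.
- arm.state(): the state, without advancing time (a new reading comes with each control period).
- arm.snapshot(name): name is "scene" or "top"; returns a dict with "pixels" (384x512x3 uint8, red, green, blue), "range_z" (384x512 float32, m along the optical axis (not along the pixel's ray), 0 where there is no reading), "intrinsics" (3x3 intrinsics, pixels), "position" and "rotation" of the camera in the world. Camera axes: x right, y up, looking along -z (the intrinsics and any distortion apply to the point x, -y, -z); pixel columns grow to the right and rows downward; lengths in m; the calibration is good to about 2 mm. A picture is of the moment at which its call begins.
- arm.hand_in(): hands the job in, once; it reports no verdict.
The state is a dict: "time": time; "joints": joint angles; "dq": joint speeds; "joint_torque": joint torques, N m; "ee_pos": TCP position; "orientation": TCP orientation; "contact_force": force on the tool from outside, world axes, zero at the start; "ft_torque": the same for the moment, N m; "gripper_width": finger opening in m.
Only numpy, scipy, OpenCV 4.12 (cv2) and the standard library are available. Lean on these libraries where they do the work, as an engineer would, in place of code of your own. Each camera call takes 0.05 s, during which the arm holds its last target.

## Task

The copper head gasket lies flat between the rails of the feed tray. Slide it flat along the tray until about a third of its length sticks out past the open end, then take it by the overhanging part, lift it clear, and lay it gently on the small engine block so that its two holes line up with the two cylinders, and let go. Do not drop the gasket, and leave the other things on the bench alone.

Things in the scene. Friction and masses are not known exactly. Their poses are not given: they have to be found in the camera images.
- gasket: Flat rigid copper-coloured gasket, loose, 0.13 kg: 170 mm long (x) x 66 wide (y) x 4 thick (z up). Two round through holes, 46 mm diameter, centred 40 mm either side of the middle on its x axis. Symmetric: either end may lead. Origin: centre of its underside. It starts flat on the tray bed, x along the tray's x, overhanging nowhere; it slides easily by a fingertip in a hole or pressed on it.
- tray: Feed tray, fixed: steel bed 240 mm long (x), 70 mm above the bench; blue rails on both long sides, 8 mm above the bed, 74 mm apart inside, 94 outside; 8 mm high stop at the +x end. The -x end, towards the robot, is open; the space before the open edge is free down to the bench. Origin: on the bench under the bed's centre; x to the closed end, z up.
- tray_edge (a point): Middle of the upper edge of the tray's open end, on the bed surface (120 mm from the tray's centre towards -x); axes as the tray's.
- block: Small two-cylinder engine block, fixed. Flat aluminium top deck 164 mm long (x) x 56 wide (y), 100 mm above the bench; the cylinders show as dark rings 42 mm across, 40 mm either side of the middle along x. Below the deck it is no wider than the deck down to 44 mm above the bench, then 180 x 100 mm. A centred gasket overhangs it 5 mm per long side. Origin: on the bench under the deck's centre.
- deck (a point): Centre of the block's top deck, on the surface on which the gasket lies; axes as the block's (x along the row of cylinders, z up).
- oil_bottle: Bystander: white plastic bottle with red cap, 60 mm diameter, 160 mm tall, standing loose. Origin: centre of its base.
- bolt_jar: Bystander: amber jar with dark lid, 64 mm diameter, 85 mm tall, standing loose. Origin: centre of its base.
- wrench: Bystander: steel wrench 170 mm long lying flat, loose. Origin: underside, near the middle of its length.
- paint_can: Bystander: steel can with a green label, 72 mm diameter, 100 mm tall, standing loose. Origin: centre of its base.
Not all that is in view belongs to the job. Of the things that look like the gasket, the smallest one is meant.

How it is judged:
On the way, in this order (a step that is already met when the one before it is completed fails the run):
1. the gasket has been slid out until it overhangs the tray's open end by at least 40 mm, still lying flat on the bed (x of gasket in the frame of tray_edge between 0 and 0.045 m and z of gasket in the frame of tray_edge between -0.004 and 0.004 m and angle between gasket's own z axis and vertical below 0.06 rad and contact force between gasket and tray above 0.2 N), for 0.2 s.
2. the gasket has been lifted at least 25 mm clear of the tray bed (z of gasket in the frame of tray_edge above 0.025 m and contact force between gasket and tray below 0.05 N), for 0.1 s.
At the end, for the whole second after the job is handed in: The gasket lies flat (within 0.05 rad) and at rest on the engine block's deck, released, its centre within 8 mm of the deck's centre and its length within 0.12 rad of the row of cylinders (horizontal distance between gasket and deck below 0.008 m and angle between the x axis of gasket and the x axis of deck, either way round below 0.12 rad and z of gasket in the frame of deck between -0.003 and 0.004 m and angle between gasket's own z axis and vertical below 0.05 rad and linear speed of gasket below 0.02 m/s and contact force between gasket and the fingers below 0.05 N); the robot touches nothing.
It fails at once if the gasket falls to the bench (its centre below 50 mm) (height (world z) of gasket below 0.05 m).
It fails at once if the gasket is dropped onto the block (faster than 0.5 m/s within 25 mm above the deck and 40 mm of its centre) (linear speed of gasket above 0.5 m/s and horizontal distance between gasket and deck below 0.04 m and z of gasket in the frame of deck below 0.025 m).
It fails at once if a bystander is moved more than 30 mm (distance of any of oil_bottle, bolt_jar, wrench, paint_can from where it was at the start of the episode above 0.03 m).
It also fails if it takes over 51 s, if anything falls off the work surface, if the arm or the gripper's body presses on something with over 40 N, if the wrist force passes 120 N, or if a joint passes its speed limit or range.

## Working session

There is one attempt and no reset: what is moved stays moved. The work goes in short steps, Python scripts to look and compute and a tool call to move; the robot and the scene stay as the last step left them, time stands still between calls to the robot, and variables do not carry over. Pictures are saved under pics/ and viewed, and the job is handed in when it is done.

Besides the shell and the picture viewer there is one more tool, called as name(argument=value, ...), one argument or row to a line, values as JSON. apply_moves: Moves the arm, as the interface text tells. Its arguments: {"type":"object","properties":{"deltas":{"type":"array"},"hand":{"type":"number"},"force":{"type":"number"}},"required":["deltas"]}

```bash
mkdir -p pics; cat > h.py <<'E'
import numpy as np, cv2
from station import arm
def snap(n,tag):
    s=arm.snapshot(n); cv2.imwrite(f'pics/{tag}.png',s['pixels'][:,:,::-1]); np.savez(f'pics/{tag}.npz',**s); return s
def load(tag): return dict(np.load(f'pics/{tag}.npz'))
def ray(s,uv):
    K=s['intrinsics']; uv=np.atleast_2d(uv).astype(float)
    d=np.c_[(uv[:,0]-K[0,2])/K[0,0],(uv[:,1]-K[1,2])/K[1,1],np.ones(len(uv))]
    d=d*[1,-1,-1]
    return d@s['rotation'].T
def onz(s,uv,z):
    d=ray(s,uv);p=s['position']; return p+d*((z-p[2])/d[:,2])[:,None]
def cloud(s):
    h,w=s['range_z'].shape; u,v=np.meshgrid(np.arange(w),np.arange(h))
    d=ray(s,np.c_[u.ravel(),v.ravel()]); return (s['position']+d*s['range_z'].ravel()[:,None]).reshape(h,w,3)
E
python3 - <<'E'
from h import *
for n in('scene','top'):
    s=snap(n,n+'0'); print(n,s['position'],s['rotation'],s['intrinsics'],s.keys())
print(arm.state())
E
```

```text
scene [1.21151838 0.10594107 1.2531052 ] [0.64402389 0.18820559 0.20343362 0.71304043] [[376.41625915   0.         262.37122603]
 [  0.         376.41625915 195.21239875]
 [  0.           0.           1.        ]] dict_keys(['pixels', 'range_z', 'intrinsics', 'position', 'rotation'])
top [0.32694804 0.01606712 1.49975445] [ 0.71236891  0.05083983 -0.04041751 -0.69879344] [[456.80916407   0.         256.78339621]
 [  0.         456.80916407 189.52422176]
 [  0.           0.           1.        ]] dict_keys(['pixels', 'range_z', 'intrinsics', 'position', 'rotation'])
{'time': 0.1, 'joints': array([9.85233824e-01, 4.87055763e-02, 9.77155273e-02, 1.62197805e+00,
       7.80276974e-06, 1.44306022e+00]), 'dq': array([-7.32547042e-05, -1.54865323e-03,  3.91420645e-03, -7.43752367e-04,
       -2.78566567e-04,  1.89955027e-04]), 'joint_torque': array([ 2.59775457e-03, -3.39851010e+01,  3.20935929e+01,  1.58592453e-02,
       -1.12917046e-04,  9.84440305e-06]), 'ee_pos': array([0.23171914, 0.47047663, 0.23019963]), 'orientation': array([ 0.68838983,  0.15973746,  0.68893116, -0.16117457]), 'contact_force': array([-0.10353406, -0.18573618, -0.60118981]), 'ft_torque': array([ 0.01191824,  0.018503  , -0.05422303]), 'gripper_width': 0.0852873196044198}
```

View pics/scene0.png

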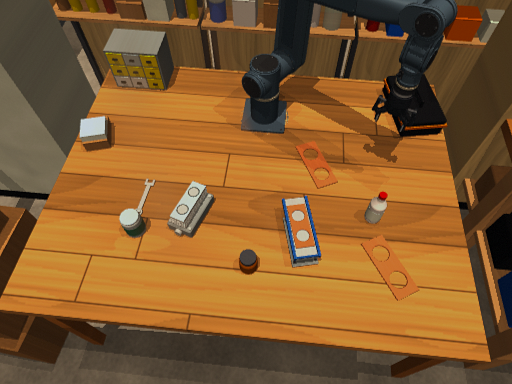

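View pics/top0.png

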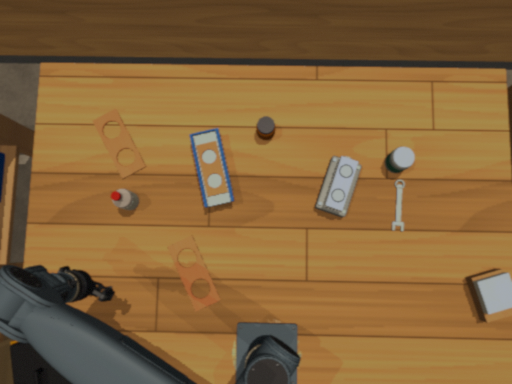

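The overview shows three gasket-like pieces. Top-view pixels: A (119,143) flat on the bench, B (211,168) in the blue-railed tray, C (193,271) flat on the bench. B is in the tray and looks smallest. The block is at (340,185). I'll check the sizes and take a close crop.

```bash
cat >> h.py <<'E'
from scipy.spatial.transform import Rotation as R
def fix(s):
    q=s['rotation']
    if np.shape(q)==(4,): s['rotation']=R.from_quat(q,scalar_first=True).as_matrix()
    return s
_l=load
def load(tag): return fix(_l(tag))
E
python3 - <<'E'
from h import *
for t in('top0','scene0'):
    s=load(t); px=s['pixels']; C=cloud(s)
    hsv=cv2.cvtColor(px,cv2.COLOR_RGB2HSV)
    for p in ([(119,143),(211,168),(193,271)] if t=='top0' else []): print(p,px[p[1],p[0]],hsv[p[1],p[0]],C[p[1],p[0]])
    u,v=(211,168) if t=='top0' else (300,230)
    print('blue',hsv[v-20:v+20,u-20:u+20].reshape(-1,3)[hsv[v-20:v+20,u-20:u+20,0].ravel()>95][:3])
s=load('top0');c=s['pixels'][100:240,170:420,::-1];cv2.imwrite('pics/c1.png',cv2.resize(c,None,fx=3.2,fy=3.2,interpolation=cv2.INTER_CUBIC))
s=load('scene0');c=s['pixels'][160:290,150:340,::-1];cv2.imwrite('pics/c2.png',cv2.resize(c,None,fx=4,fy=4,interpolation=cv2.INTER_CUBIC))
E
```

```text
(119, 143) [167 118  65] [ 16 156 167] [0.66995798 0.50604201 0.00471215]
(211, 168) [167 122  68] [ 16 151 167] [0.57847592 0.18584119 0.07170024]
(193, 271) [167 105  57] [ 13 168 167] [0.25147418 0.24138638 0.00142262]
blue [[124  56 113]
 [107 144 133]
 [107 135 134]]
blue [[107 221  91]
 [107 218 152]
 [108 195 148]]
```

View pics/c1.png

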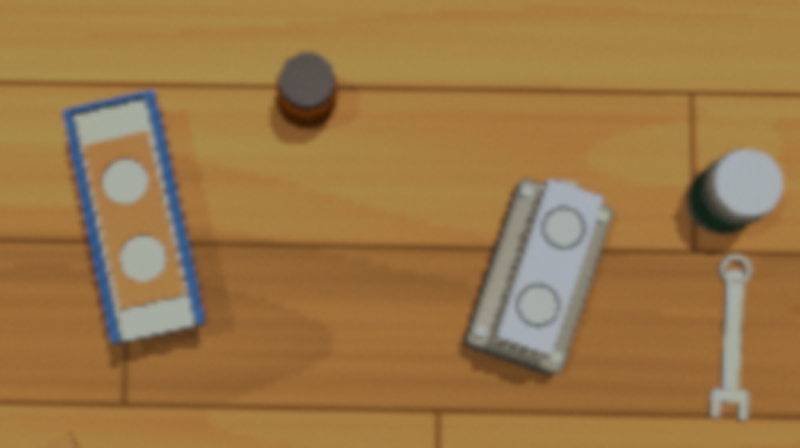

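View pics/c2.png

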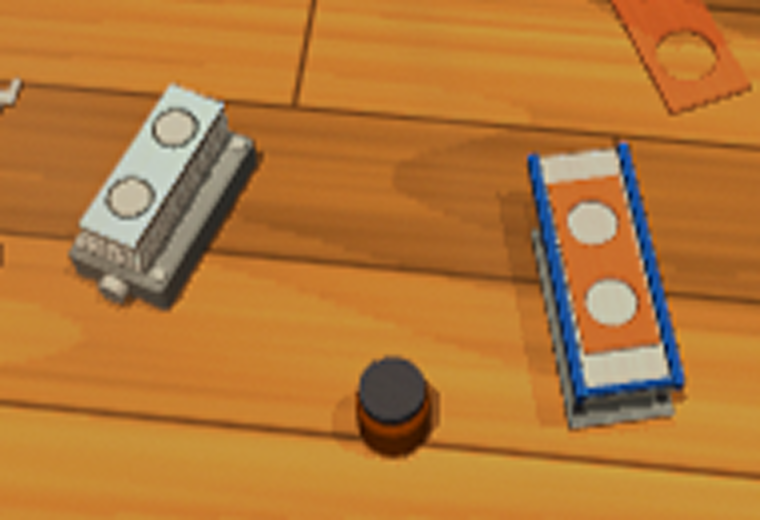

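The crops confirm B. It is copper with two holes, lying between the blue rails, with its gap at the closed end facing +x. The block has two ringed cylinders. Next I'll measure them.

```bash
cat > meas.py <<'E'
from h import *
def blobs(m,box,amin):
    M=np.zeros(m.shape,np.uint8);x0,y0,x1,y1=box;M[y0:y1,x0:x1]=m[y0:y1,x0:x1]*255
    cs,h=cv2.findContours(M,cv2.RETR_CCOMP,cv2.CHAIN_APPROX_NONE)
    return [(c[:,0,:],h[0][i]) for i,c in enumerate(cs) if cv2.contourArea(c)>amin]
def rect(P):
    r=cv2.minAreaRect((P[:,:2]*1000).astype(np.float32)); b=cv2.boxPoints(r)
    e=[b[1]-b[0],b[2]-b[1]]; e=max(e,key=np.linalg.norm)
    a=np.degrees(np.arctan2(e[1],e[0])); a=(a+90)%180-90
    return np.round(r[0],1),np.round(sorted(r[1]),1),round(float(a),2)
E
python3 - <<'E'
from meas import *
for t,tb,bb in(('top0',(180,115,240,220),(305,145,370,225)),('scene0',(270,185,330,275),(160,175,220,240))):
    s=load(t);px=s['pixels'];hsv=cv2.cvtColor(px,cv2.COLOR_RGB2HSV).astype(int);H,S,V=hsv[...,0],hsv[...,1],hsv[...,2]
    print(t)
    blue=(H>100)&(H<125)&(S>100)&(V>60)
    P=[c for c,h in blobs(blue,tb,5)]
    if P: print('tray',rect(onz(s,np.vstack(P),.078)))
    cop=(H<20)&(S>110)&(V>120)
    for c,h in blobs(cop,tb,100):
        print('gask' if h[3]<0 else 'hole',rect(onz(s,c,.074)))
    C=cloud(s); d=(abs(C[...,2]-.1)<.008)
    for c,h in blobs(d,bb,200): print('deck depth',rect(onz(s,c,.1)))
    g=cv2.cvtColor(px,cv2.COLOR_RGB2GRAY);x0,y0,x1,y1=bb
    print(np.median(hsv[d&(C[...,1]<.05)],axis=0))
    allc=[(119,143),(193,271)]
    if t=='top0':
        for b in((90,100,150,185),(160,225,225,315)):
            for c,h in blobs((H<=16)&(S>140)&(V>140),b,600): print('other',rect(onz(s,c,.004)))
E
```

```text
top0
tray (array([580.9, 185.2]), array([ 91.8, 235.7]), 13.98)
gask (array([576.9, 184.5]), array([ 63.5, 166.7]), 15.34)
hole (array([538.3, 174.8]), array([50.7, 54.4]), 1.72)
hole (array([616., 194.]), array([50.4, 52. ]), -43.14)
gask (array([567.3, 191.3]), array([189.7, 303.3]), 1.44)
deck depth (array([ 533.6, -221.3]), array([ 56.7, 163.9]), -18.04)
[102.  15. 173.]
other (array([659.6, 499.9]), array([198.9, 257.1]), 1.04)
other (array([241.5, 244.2]), array([207.6, 251.9]), 1.68)
scene0
tray (array([588. , 184.3]), array([ 94.4, 238.5]), 13.9)
gask (array([581.8, 183.8]), array([ 67.9, 170.7]), 14.55)
hole (array([620.5, 192.9]), array([46.2, 49.2]), -84.11)
hole (array([543.4, 173.9]), array([47.2, 48.5]), 45.74)
gask (array([587.1, 189.7]), array([222.5, 353.3]), 5.1)
hole (array([598.9, 175.5]), array([140.5, 277.8]), 16.76)
deck depth (array([ 540.5, -221.3]), array([ 59.2, 165.9]), -17.81)
[ 22.  60. 123.]
```

```bash
cat > go.py <<'E'
from h import *
def pose(): 
    s=arm.state(); return s,np.array(s['ee_pos']),R.from_quat(s['orientation'],scalar_first=True)
def target(yaw):  # tool x down, tool y along world angle yaw (deg)
    a=np.radians(yaw); x=np.array([0,0,-1.]);y=np.array([np.cos(a),np.sin(a),0]);return R.from_matrix(np.c_[x,y,np.cross(x,y)])
def delta(p,yaw):
    s,p0,r0=pose(); rt=target(yaw)
    d=r0.inv().apply(np.array(p)-p0); rv=np.degrees((r0.inv()*rt).as_rotvec())
    n=max(np.linalg.norm(d)/.0417,np.linalg.norm(rv)/7.16)
    print('t',round(s['time'],2),'p',np.round(p0,4),'F',np.round(s['contact_force'],1),'w',round(s['gripper_width'],4),'| d',np.round(d,4),'rot',np.round(rv,2),'rows',round(n,1))
E
python3 - <<'E'
from go import *
s,p,r=pose();M=r.as_matrix();print(M.round(3), np.degrees(np.arctan2(M[1,1],M[0,1])))
for y in(104.2,-75.8): delta([.541,.1745,.2],y)
E
```

```text
[[-0.001  0.442  0.897]
 [-0.002  0.897 -0.442]
 [-1.    -0.002 -0.   ]] 63.76849684625325
t 0.1 p [0.2317 0.4705 0.2302] F [-0.1 -0.2 -0.6] w 0.0853 | d [ 0.0304 -0.1287  0.4083] rot [-40.43  -0.06   0.11] rows 10.3
t 0.1 p [0.2317 0.4705 0.2302] F [-0.1 -0.2 -0.6] w 0.0853 | d [ 0.0304 -0.1287  0.4083] rot [1.3957e+02 1.4000e-01 8.0000e-02] rows 19.5
```

apply_moves(
  deltas=[
    {"xyz":[0,-0.012,0.038],"rot":[-4,0,0]},
    {"xyz":[0,-0.024,0.076],"rot":[-8,0,0]},
    {"xyz":[0,-0.036,0.114],"rot":[-12,0,0]},
    {"xyz":[0,-0.048,0.152],"rot":[-16,0,0]},
    {"xyz":[0,-0.06,0.19],"rot":[-20,0,0]},
  ],
  hand=0,
  force=60,
)

```text
time: 0.52
ee_pos: [0.3766, 0.3317, 0.2307]
orientation: [0.706, 0.037, 0.706, -0.037]
contact_force: [0.3, 0.9, 0.5]
gripper_width: 0.0254
```

```bash
python3 -c "
from go import *
delta([.541,.1745,.2],104.2)"
```

```text
t 0.52 p [0.3766 0.3317 0.2307] F [0.3 0.9 0.5] w 0.0254 | d [ 0.0307 -0.1392  0.1799] rot [-2.019e+01 -4.000e-02  2.000e-02] rows 5.5
```

apply_moves(
  deltas=[
    {"xyz":[0,-0.023,0.03],"rot":[-4,0,0]},
    {"xyz":[0,-0.046,0.06],"rot":[-8,0,0]},
    {"xyz":[0,-0.07,0.09],"rot":[-12,0,0]},
    {"xyz":[0,-0.093,0.12],"rot":[-16,0,0]},
    {"xyz":[0,-0.116,0.15],"rot":[-20,0,0]},
  ],
)

```text
time: 0.93
ee_pos: [0.5133, 0.1999, 0.2307]
orientation: [0.702, -0.086, 0.702, 0.086]
contact_force: [0.5, 0.2, -0.1]
gripper_width: 0.0002
```

```bash
python3 -c "
from go import *
delta([.541,.1745,.11],104.2)"
```

```text
t 0.93 p [0.5133 0.1999 0.2307] F [ 0.5  0.2 -0.1] w 0.0002 | d [ 0.1207 -0.0313  0.0209] rot [-0.25 -0.06 -0.01] rows 3.0
```

apply_moves(
  deltas=[
    {"xyz":[0.03,-0.011,0.007],"rot":[0,0,0]},
    {"xyz":[0.06,-0.021,0.014],"rot":[0,0,0]},
    {"xyz":[0.09,-0.031,0.021],"rot":[0,0,0]},
    {"xyz":[0.11,-0.031,0.021],"rot":[0,0,0]},
    {"xyz":[0.12,-0.031,0.021],"rot":[0,0,0]},
  ],
)

```text
time: 1.35
ee_pos: [0.5378, 0.1751, 0.1063]
orientation: [0.699, -0.084, 0.705, 0.084]
contact_force: [-1.1, -0.9, -0.8]
gripper_width: 0.0
```

```bash
python3 -c "
from go import *
delta([.541,.1745,.08],104.2)
a=snap('scene','s1');c=a['pixels'][150:300,220:420,::-1];cv2.imwrite('pics/s1c.png',cv2.resize(c,None,fx=4,fy=4,interpolation=cv2.INTER_CUBIC))
a=snap('top','t1');c=a['pixels'][100:240,150:330,::-1];cv2.imwrite('pics/t1c.png',cv2.resize(c,None,fx=4,fy=4,interpolation=cv2.INTER_CUBIC))
"
```

```text
t 1.35 p [0.5378 0.1751 0.1063] F [-1.1 -0.9 -0.8] w 0.0 | d [ 0.0263 -0.0014  0.0031] rot [-0.51 -0.45 -0.03] rows 0.6
```

View pics/s1c.png

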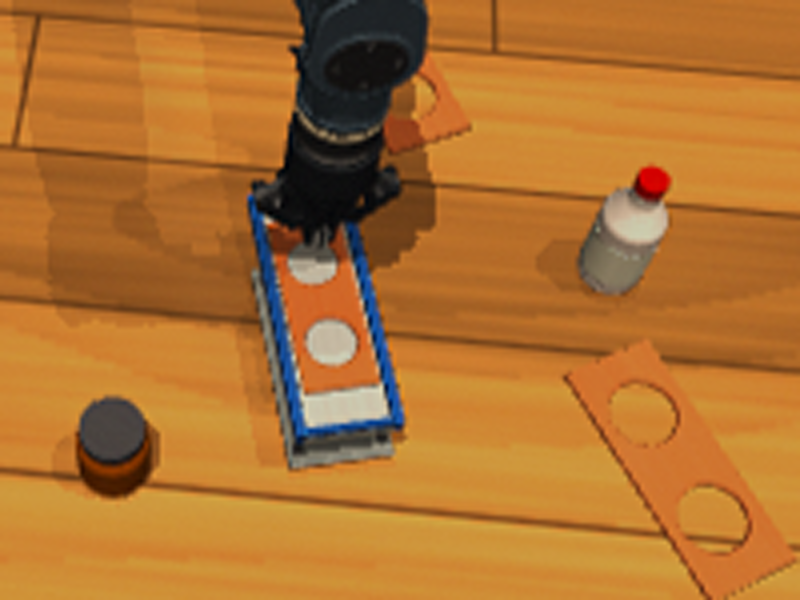

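View pics/t1c.png

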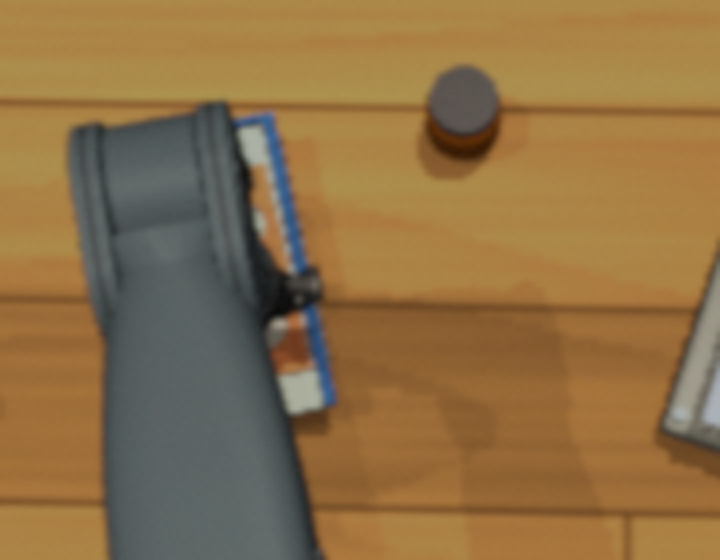

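The tip hovers at about crop (318,243) in the scene view, just above the near hole at (313,265). The arm occludes the top view. I'll check the projection of the TCP.

```bash
cat >> h.py <<'E'
def proj(s,P):
    q=(np.atleast_2d(P)-s['position'])@s['rotation']; K=s['intrinsics']
    return np.c_[K[0,0]*q[:,0]/-q[:,2]+K[0,2],K[1,1]*-q[:,1]/-q[:,2]+K[1,2]]
E
python3 - <<'E'
from h import *
s=load('s1');p=proj(s,[.5378,.1751,.1063])[0];print(p,(p-[220,150])*4)
c=s['pixels'][190:235,275:325,::-1].copy();c=cv2.resize(c,None,fx=12,fy=12,interpolation=cv2.INTER_CUBIC)
cv2.circle(c,tuple(((p-[275,190]+.5)*12).astype(int)),4,(0,255,0),-1);cv2.imwrite('pics/tip.png',cv2.convertScaleAbs(c,alpha=1.6))
E
```

```text
[298.92261837 209.30641741] [315.69047348 237.22566965]
```

View pics/tip.png

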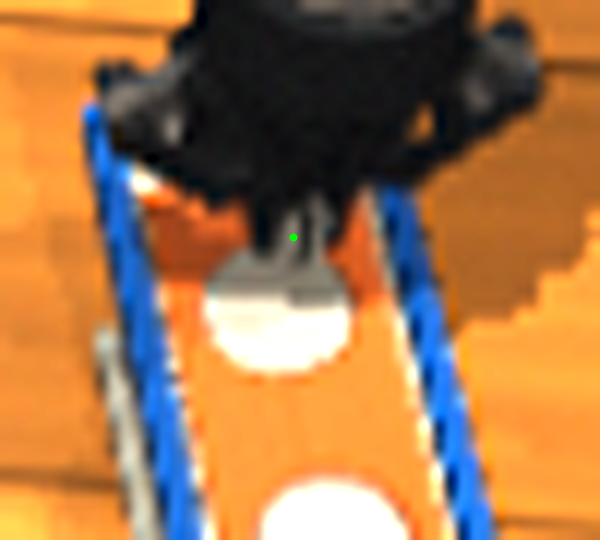

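apply_moves(
  deltas=[
    {"xyz":[0.008,-0.001,0.003],"rot":[0,-0.4,0]},
    {"xyz":[0.016,-0.001,0.003],"rot":[0,-0.4,0]},
    {"xyz":[0.024,-0.001,0.003],"rot":[0,-0.4,0]},
    {"xyz":[0.03,-0.001,0.003],"rot":[0,-0.4,0]},
    {"xyz":[0.034,-0.001,0.003],"rot":[0,-0.4,0]},
  ],
)

```text
time: 1.87
ee_pos: [0.5431, 0.1764, 0.0768]
orientation: [0.704, -0.085, 0.7, 0.085]
contact_force: [0.3, -1.1, 0.2]
gripper_width: -0.0001
```

```bash
python3 -c "
from go import *
delta([.541,.1745,.072],104.2)
a=np.radians(14.1)
delta([.541-.088*np.cos(a),.1745-.088*np.sin(a),.072],104.2)
a=snap('scene','s2');c=a['pixels'][190:235,275:325,::-1];cv2.imwrite('pics/s2c.png',cv2.convertScaleAbs(cv2.resize(c,None,fx=12,fy=12,interpolation=cv2.INTER_CUBIC),alpha=1.6))
"
```

```text
t 1.87 p [0.5431 0.1764 0.0768] F [ 0.3 -1.1  0.2] w -0.0001 | d [ 0.0048 -0.0013 -0.0026] rot [-0.41  0.39  0.  ] rows 0.1
t 1.87 p [0.5431 0.1764 0.0768] F [ 0.3 -1.1  0.2] w -0.0001 | d [ 0.0042 -0.0018 -0.0906] rot [-0.41  0.39  0.  ] rows 2.2
```

View pics/s2c.png

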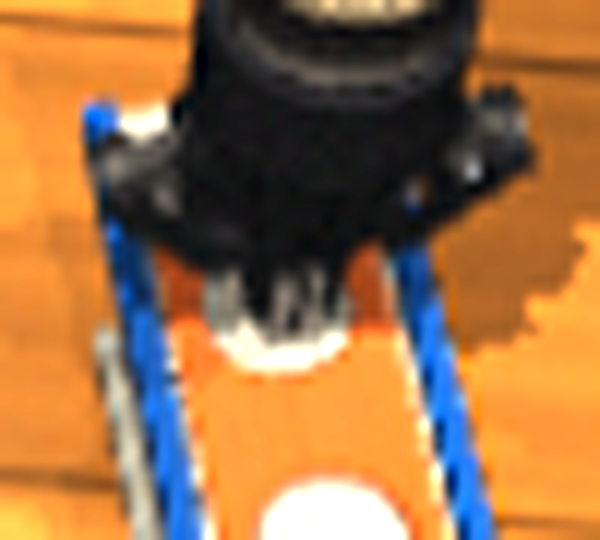

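The tip is centred over the near hole in the crop, around (280,330). I'll lower it into the hole.

apply_moves(
  deltas=[
    {"xyz":[0.002,0,-0.001],"rot":[0,0.4,0]},
    {"xyz":[0.0045,-0.001,-0.001],"rot":[0,0.4,0]},
    {"xyz":[0.0045,-0.001,-0.001],"rot":[0,0.4,0]},
  ],
)

```text
time: 2.17
ee_pos: [0.5427, 0.1748, 0.0726]
orientation: [0.702, -0.085, 0.702, 0.085]
contact_force: [-0.4, 0.5, 0.5]
gripper_width: -0.0002
```

```bash
python3 -c "
from go import *
a=np.radians(14.1)
delta([.541,.1745,.072],104.2)
"
```

```text
t 2.17 p [0.5427 0.1748 0.0726] F [-0.4  0.5  0.5] w -0.0002 | d [ 0.0006  0.0001 -0.0018] rot [-0.44 -0.02  0.01] rows 0.1
```

apply_moves(
  deltas=[
    {"xyz":[0.0005,0,-0.01],"rot":[0,0,0]},
    {"xyz":[0.0005,0,-0.02],"rot":[0,0,0]},
    {"xyz":[0.0005,0,-0.03],"rot":[0,0,0]},
    {"xyz":[0.0005,0,-0.04],"rot":[0,0,0]},
    {"xyz":[0.0005,0,-0.05],"rot":[0,0,0]},
  ],
)

```text
time: 2.58
ee_pos: [0.4947, 0.1631, 0.073]
orientation: [0.703, -0.085, 0.701, 0.085]
contact_force: [0.5, 0.0, 0.4]
gripper_width: 0.0002
```

```bash
cat > look.py <<'E'
from meas import *; import sys
def gtray(tag,view='scene'):
    s=fix(snap(view,tag)) ; s=load(tag)
    x0,y0,x1,y1=(265,160,330,275) if view=='scene' else (170,115,250,250)
    px=s['pixels'];c=px[y0:y1,x0:x1,::-1];cv2.imwrite(f'pics/{tag}c.png',cv2.convertScaleAbs(cv2.resize(c,None,fx=5,fy=5,interpolation=cv2.INTER_CUBIC),alpha=1.4))
    return s
E
python3 -c "
from go import *
from look import *
delta([.541,.1745,.072],104.2)
s=gtray('s3')
"
```

```text
t 2.58 p [0.4947 0.1631 0.073 ] F [0.5 0.  0.4] w 0.0002 | d [0.0011 0.0001 0.0477] rot [-0.44  0.12  0.01] rows 1.1
```

View pics/s3c.png

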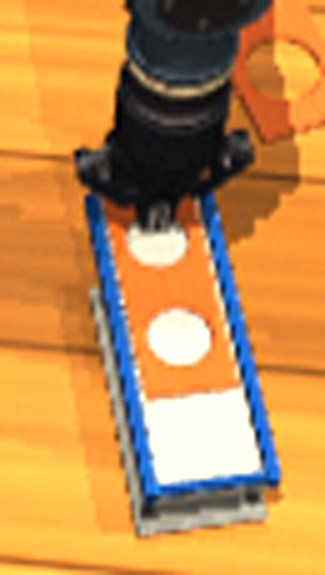

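The gasket slides: the far hole is now at crop (178,337) and the rear strip is longer. I'll measure it from that hole.

```bash
cat >> look.py <<'E'
def holes(s,box,z=.074):
    hsv=cv2.cvtColor(s['pixels'],cv2.COLOR_RGB2HSV).astype(int);cop=(hsv[...,0]<20)&(hsv[...,1]>110)&(hsv[...,2]>90)
    return [rect(onz(s,c,z)) for c,h in blobs(cop,box,60) if h[3]>=0]
E
python3 -c "
from look import *
print(holes(load('scene0'),(280,190,318,255)))
print(holes(load('s3'),(280,190,318,255)))
"
```

```text
[(array([620.5, 192.9]), array([46.2, 49.2]), -84.11), (array([543.4, 173.9]), array([47.2, 48.5]), 45.74)]
[(array([589. , 185.2]), array([46.1, 48.1]), 46.16)]
```

apply_moves(
  deltas=[
    {"xyz":[0.001,0,-0.01],"rot":[0,0,0]},
    {"xyz":[0.001,0,-0.021],"rot":[0,0,0]},
    {"xyz":[0.001,0,-0.032],"rot":[0,0,0]},
    {"xyz":[0.001,0,-0.043],"rot":[0,0,0]},
    {"xyz":[0.001,0,-0.05],"rot":[0,0,0]},
  ],
)

```text
time: 3.05
ee_pos: [0.4464, 0.1513, 0.0724]
orientation: [0.703, -0.085, 0.701, 0.085]
contact_force: [1.7, 1.1, 0.7]
gripper_width: 0.0
```

apply_moves(
  deltas=[
    {"xyz":[0,0,-0.004],"rot":[0,0,0]},
    {"xyz":[0,0,-0.006],"rot":[0,0,0]},
    {"xyz":[0,0,-0.006],"rot":[0,0,0]},
    {"xyz":[0,0,-0.006],"rot":[0,0,0]},
    {"xyz":[0,0,-0.006],"rot":[0,0,0]},
  ],
)

```text
time: 3.47
ee_pos: [0.4399, 0.1497, 0.0712]
orientation: [0.702, -0.085, 0.702, 0.085]
contact_force: [0.4, 0.2, 0.3]
gripper_width: 0.0002
```

```bash

python3 -c "
from go import *
from look import *
delta([.541,.1745,.072],104.2)
s=gtray('s4')
print(holes(s,(275,180,318,255)))
"
```

```text
t 3.47 p [0.4399 0.1497 0.0712] F [0.4 0.2 0.3] w 0.0002 | d [-0.0009  0.      0.1041] rot [-0.43 -0.02  0.  ] rows 2.5
[(array([532.4, 172.6]), array([45.5, 47.5]), -84.08)]
```

View pics/s4c.png

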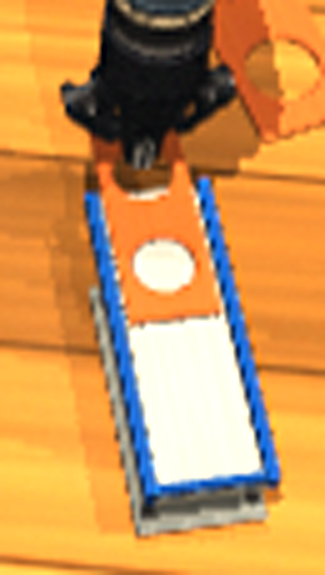

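The gasket moved 90 mm, which puts its centre about 24 mm inside the edge (overhang about 61 mm), still flat. Next I'll raise the tool, open the jaws, and regrasp by the overhanging long sides.

apply_moves(
  deltas=[
    {"xyz":[-0.01,0,0.006],"rot":[0,0,0]},
    {"xyz":[-0.03,0,0.006],"rot":[0,0,0]},
    {"xyz":[-0.06,0,0.006],"rot":[0,0,0]},
    {"xyz":[-0.06,0,0.006],"rot":[0,0,0]},
    {"xyz":[-0.06,0,0.006],"rot":[0,0,0]},
  ],
)

```text
time: 3.93
ee_pos: [0.4471, 0.1515, 0.1331]
orientation: [0.703, -0.085, 0.701, 0.085]
contact_force: [0.4, -0.8, 0.3]
gripper_width: 0.0001
```

apply_moves(
  deltas=[
    {"xyz":[0,0,0],"rot":[0,0,0]},
    {"xyz":[0,0,0],"rot":[0,0,0]},
    {"xyz":[0,0,0],"rot":[0,0,0]},
    {"xyz":[0,0,0],"rot":[0,0,0]},
    {"xyz":[0,0,0],"rot":[0,0,0]},
  ],
  hand=1,
)

```text
time: 4.35
ee_pos: [0.445, 0.151, 0.1304]
orientation: [0.701, -0.085, 0.703, 0.085]
contact_force: [-0.5, -0.2, -0.1]
gripper_width: 0.0604
```

```bash

python3 -c "
from go import *
from look import *
delta([.4465,.1505,.046],104.1)
s=gtray('s5')
s=load('s5');print(holes(s,(275,180,318,255)))
e=np.array([np.cos(np.radians(14.1)),np.sin(np.radians(14.1))])
c=s['pixels'][150:230,260:330,::-1]; cv2.imwrite('pics/s5d.png',cv2.convertScaleAbs(cv2.resize(c,None,fx=8,fy=8,interpolation=cv2.INTER_CUBIC),alpha=1.5))
"
```

```text
t 4.35 p [0.445  0.151  0.1304] F [-0.5 -0.2 -0.1] w 0.0604 | d [ 0.0844 -0.0009  0.0015] rot [-0.34 -0.1  -0.01] rows 2.0
[(array([533.6, 171.9]), array([47.4, 48.8]), 45.64)]
```

View pics/s5d.png

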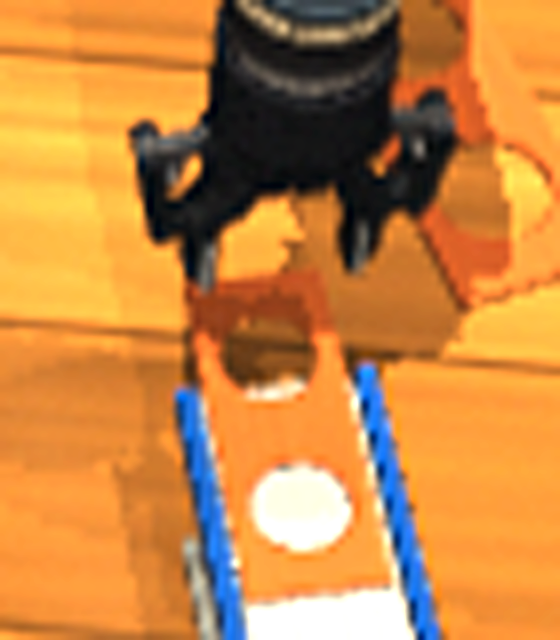

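apply_moves(
  deltas=[
    {"xyz":[0,-0.001,0.001],"rot":[0,0,0]},
    {"xyz":[0,-0.001,0.001],"rot":[0,0,0]},
    {"xyz":[0.015,-0.001,0.001],"rot":[0,0,0]},
    {"xyz":[0.03,-0.001,0.001],"rot":[0,0,0]},
    {"xyz":[0.04,-0.001,0.001],"rot":[0,0,0]},
  ],
)

```text
time: 4.82
ee_pos: [0.4464, 0.1503, 0.0902]
orientation: [0.702, -0.085, 0.702, 0.085]
contact_force: [-0.1, -0.2, -0.5]
gripper_width: 0.0854
```

```bash

python3 -c "
from go import *
from look import *
delta([.4465,.1505,.046],104.1)
s=gtray('s6')
c=s['pixels'][150:230,260:330,::-1]; cv2.imwrite('pics/s6d.png',cv2.convertScaleAbs(cv2.resize(c,None,fx=8,fy=8,interpolation=cv2.INTER_CUBIC),alpha=1.5))
"
```

```text
t 4.82 p [0.4464 0.1503 0.0902] F [-0.1 -0.2 -0.5] w 0.0854 | d [0.0442 0.0002 0.0001] rot [-0.33 -0.05 -0.  ] rows 1.1
```

View pics/s6d.png

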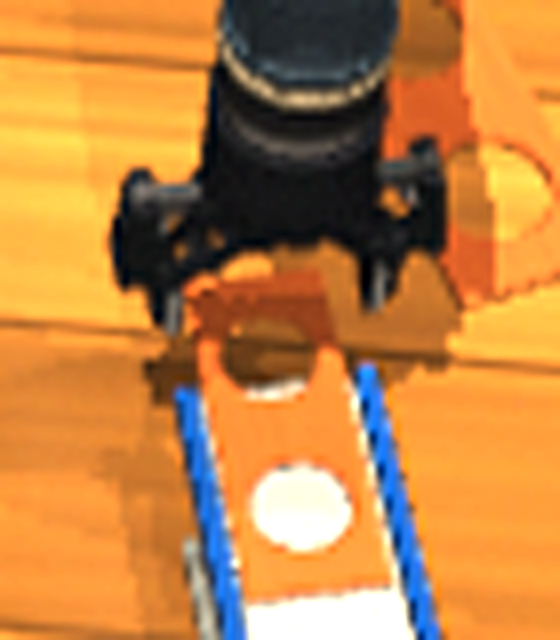

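The fingers straddle the overhang. Extrapolating the descent, the midpoint lands at crop (268,360), which is on the gasket's centreline. Going down.

apply_moves(
  deltas=[
    {"xyz":[0.012,0,0],"rot":[0,0,0]},
    {"xyz":[0.024,0,0],"rot":[0,0,0]},
    {"xyz":[0.036,0,0],"rot":[0,0,0]},
    {"xyz":[0.044,0,0],"rot":[0,0,0]},
    {"xyz":[0.044,0,0],"rot":[0,0,0]},
  ],
)

```text
time: 5.28
ee_pos: [0.4448, 0.1501, 0.0446]
orientation: [0.7, -0.085, 0.704, 0.085]
contact_force: [-0.6, -0.9, 0.7]
gripper_width: 0.0855
```

```bash

python3 -c "
from go import *
from look import *
delta([.4465,.1505,.046],104.1)
s=gtray('s7')
print(holes(s,(275,180,318,255)))
c=s['pixels'][150:230,260:330,::-1]; cv2.imwrite('pics/s7d.png',cv2.convertScaleAbs(cv2.resize(c,None,fx=8,fy=8,interpolation=cv2.INTER_CUBIC),alpha=1.5))
"
```

```text
t 5.28 p [0.4448 0.1501 0.0446] F [-0.6 -0.9  0.7] w 0.0855 | d [-0.0014  0.      0.0018] rot [-0.33 -0.27 -0.02] rows 0.1
[(array([533.6, 171.9]), array([47.4, 48.8]), 45.64), (array([461.3, 151.8]), array([42.4, 52. ]), 89.13)]
```

View pics/s7d.png

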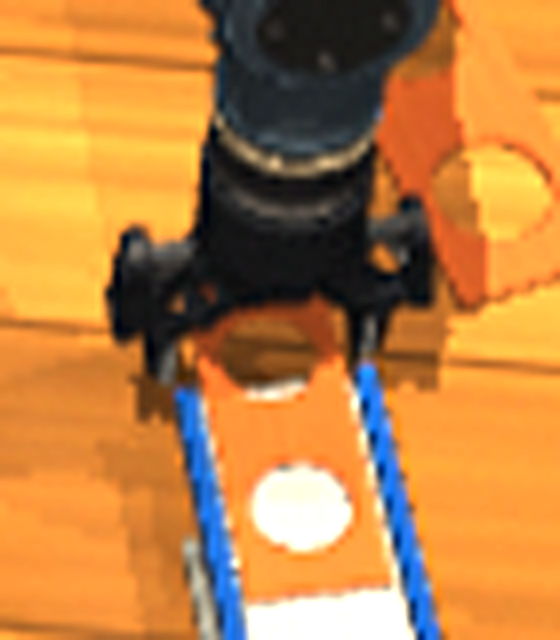

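The pads flank the overhang, centred and clear of the rails. Closing.

apply_moves(
  deltas=[
    {"xyz":[0,0,0.001],"rot":[0,0,0]},
    {"xyz":[0,0,0.001],"rot":[0,0,0]},
    {"xyz":[0,0,0.001],"rot":[0,0,0]},
    {"xyz":[0,0,0.001],"rot":[0,0,0]},
    {"xyz":[0,0,0.001],"rot":[0,0,0]},
  ],
  hand=0,
  force=70,
)

```text
time: 5.75
ee_pos: [0.4486, 0.1509, 0.0485]
orientation: [0.703, -0.085, 0.701, 0.085]
contact_force: [-1.3, -0.1, 4.2]
gripper_width: 0.064
```

apply_moves(
  deltas=[
    {"xyz":[0,0,0],"rot":[0,0,0]},
    {"xyz":[0,0,0],"rot":[0,0,0]},
    {"xyz":[0,0,0],"rot":[0,0,0]},
  ],
)

```text
time: 6.0
ee_pos: [0.4486, 0.1509, 0.0484]
orientation: [0.703, -0.085, 0.701, 0.085]
contact_force: [-1.7, -0.2, 6.1]
gripper_width: 0.0635
```

```bash

python3 -c "
from go import *
from look import *
delta([.4465,.1505,.046],104.1)
s=gtray('s8')
print(holes(s,(275,180,318,255)))
c=s['pixels'][150:230,260:330,::-1]; cv2.imwrite('pics/s8d.png',cv2.convertScaleAbs(cv2.resize(c,None,fx=8,fy=8,interpolation=cv2.INTER_CUBIC),alpha=1.5))
"
```

```text
t 6.0 p [0.4486 0.1509 0.0484] F [-1.7 -0.2  6.1] w 0.0635 | d [ 0.0024  0.0001 -0.0021] rot [-0.33  0.12  0.  ] rows 0.1
[(array([533.6, 171.9]), array([47.4, 48.8]), 45.64)]
```

View pics/s8d.png

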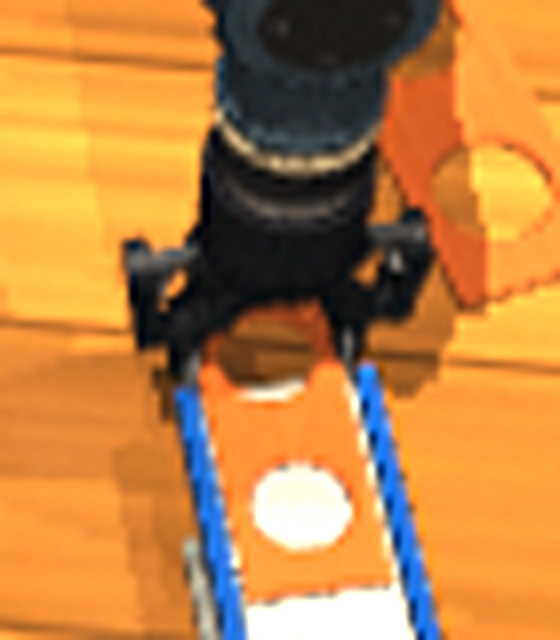

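Gripped at 63.5 mm opening. Lifting slowly.

apply_moves(
  deltas=[
    {"xyz":[-0.005,0,0],"rot":[0,0,0]},
    {"xyz":[-0.01,0,0],"rot":[0,0,0]},
    {"xyz":[-0.015,0,0],"rot":[0,0,0]},
    {"xyz":[-0.022,0,0],"rot":[0,0,0]},
    {"xyz":[-0.03,0,0],"rot":[0,0,0]},
  ],
)

```text
time: 6.47
ee_pos: [0.4472, 0.1505, 0.0773]
orientation: [0.702, -0.085, 0.703, 0.085]
contact_force: [0.3, 0.4, -0.9]
gripper_width: 0.064
```

apply_moves(
  deltas=[
    {"xyz":[-0.01,0,0],"rot":[0,0,0]},
    {"xyz":[-0.02,0,0],"rot":[0,0,0]},
    {"xyz":[-0.035,0,0],"rot":[0,0,0]},
    {"xyz":[-0.05,0,0],"rot":[0,0,0]},
    {"xyz":[-0.06,0,0],"rot":[0,0,0]},
  ],
)

```text
time: 6.88
ee_pos: [0.4487, 0.1508, 0.1399]
orientation: [0.703, -0.085, 0.701, 0.085]
contact_force: [-0.5, -0.4, -0.7]
gripper_width: 0.0638
```

```bash

python3 -c "
from go import *
from look import *
delta([.4465,.1505,.146],104.1)
s=gtray('s9')
print(holes(s,(260,160,318,255),.165))
c=s['pixels'][130:240,240:340,::-1]; cv2.imwrite('pics/s9d.png',cv2.convertScaleAbs(cv2.resize(c,None,fx=6,fy=5.4,interpolation=cv2.INTER_CUBIC),alpha=1.5))
"
```

```text
t 6.88 p [0.4487 0.1508 0.1399] F [-0.5 -0.4 -0.7] w 0.0638 | d [-0.0061  0.0002 -0.0022] rot [-0.33  0.17  0.01] rows 0.2
[(array([536.8, 172.9]), array([42.6, 45.2]), -45.91)]
```

View pics/s9d.png

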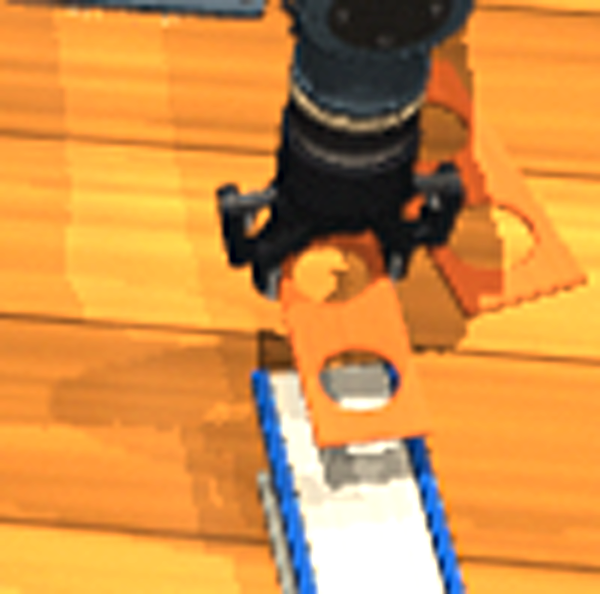

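Lifted clear. The far hole is at crop (360,380) and the tray below is empty. I'll fit the gasket plane from depth to check tilt and height relative to the tool.

```bash
cat > plane.py <<'E'
from go import *; from look import *
def gplane(s,box,zlo):
    x0,y0,x1,y1=box;C=cloud(s)[y0:y1,x0:x1];hsv=cv2.cvtColor(s['pixels'],cv2.COLOR_RGB2HSV).astype(int)[y0:y1,x0:x1]
    m=(hsv[...,0]<20)&(hsv[...,1]>110)&(C[...,2]>zlo)
    m=cv2.erode(m.astype(np.uint8),np.ones((3,3)))>0
    P=C[m];c=P.mean(0);n=np.linalg.svd(P-c)[2][2];n*=np.sign(n[2])
    print('n',len(P),'c',c.round(4),'normal',n.round(3),'tilt deg',np.degrees(np.arccos(n[2])).round(2),'res',np.std((P-c)@n).round(4),'z',np.percentile(P[:,2],[5,50,95]).round(4))
    return C,m
E
python3 -c "
from plane import *
gplane(load('s9'),(270,165,315,215),.12)
gplane(load('scene0'),(270,185,330,275),.06)
"
```

```text
n 284 c [0.5206 0.1668 0.1748] normal [-0.193  0.964  0.184] tilt deg 79.41 res 0.019 z [0.16   0.1633 0.167 ]
n 364 c [0.5882 0.1851 0.079 ] normal [-0.266  0.94   0.215] tilt deg 77.59 res 0.0195 z [0.0685 0.0726 0.0764]
```

```bash
sed -i 's/    P=C\[m\];c=P/    P=C[m];P=P[abs(P[:,2]-np.median(P[:,2]))<.015];c=P/' plane.py
python3 -c "
from plane import *
gplane(load('s9'),(270,165,315,215),.12)
gplane(load('scene0'),(270,185,330,275),.06)
"
```

```text
n 281 c [0.5132 0.1675 0.1633] normal [0.006 0.006 1.   ] tilt deg 0.47 res 0.002 z [0.16   0.1632 0.1668]
n 362 c [0.5848 0.1855 0.0725] normal [-0.001 -0.003  1.   ] tilt deg 0.2 res 0.0024 z [0.0685 0.0725 0.0763]
```

Flat to within 0.5° and at the expected height. Compute the transport.

```bash
python3 -c "
from go import *
delta([.495,-.2065,.16],72)
"
```

```text
t 6.93 p [0.4499 0.1511 0.1418] F [ 1.2 -0.5  0.7] w 0.0638 | d [-0.0184 -0.3581 -0.0412] rot [31.77  0.36 -0.08] rows 8.7
```

apply_moves(
  deltas=[
    {"xyz":[-0.004,-0.012,-0.001],"rot":[1,0,0]},
    {"xyz":[-0.009,-0.036,-0.004],"rot":[3,0,0]},
    {"xyz":[-0.014,-0.066,-0.007],"rot":[6,0,0]},
    {"xyz":[-0.018,-0.096,-0.011],"rot":[8.5,0,0]},
    {"xyz":[-0.018,-0.126,-0.014],"rot":[11,0,0]},
  ],
)

```text
time: 7.35
ee_pos: [0.4647, 0.0239, 0.1564]
orientation: [0.708, -0.017, 0.706, 0.017]
contact_force: [0.8, -0.6, -0.7]
gripper_width: 0.064
```

```bash
python3 -c "
from go import *
delta([.495,-.2065,.16],72)
"
```

```text
t 7.35 p [0.4647 0.0239 0.1564] F [ 0.8 -0.6 -0.7] w 0.064 | d [-0.0035 -0.2315  0.0195] rot [20.7   0.11 -0.  ] rows 5.6
```

apply_moves(
  deltas=[
    {"xyz":[-0.003,-0.033,0.003],"rot":[3,0,0]},
    {"xyz":[-0.003,-0.066,0.006],"rot":[6,0,0]},
    {"xyz":[-0.003,-0.099,0.008],"rot":[9,0,0]},
    {"xyz":[-0.003,-0.132,0.011],"rot":[12,0,0]},
    {"xyz":[-0.003,-0.16,0.014],"rot":[15,0,0]},
  ],
)

```text
time: 7.77
ee_pos: [0.4858, -0.1364, 0.1583]
orientation: [0.703, 0.076, 0.703, -0.077]
contact_force: [0.5, 0.6, -1.0]
gripper_width: 0.0635
```

```bash
python3 -c "
from go import *
delta([.495,-.2065,.16],72)
"
```

```text
t 7.77 p [ 0.4858 -0.1364  0.1583] F [ 0.5  0.6 -1. ] w 0.0635 | d [-0.0017 -0.0664  0.0241] rot [5.56 0.01 0.03] rows 1.7
```

apply_moves(
  deltas=[
    {"xyz":[-0.002,-0.022,0.008],"rot":[1.9,0,0]},
    {"xyz":[-0.002,-0.04,0.015],"rot":[3.7,0,0]},
    {"xyz":[-0.002,-0.055,0.02],"rot":[4.8,0,0]},
    {"xyz":[-0.002,-0.066,0.024],"rot":[5.5,0,0]},
    {"xyz":[-0.002,-0.066,0.024],"rot":[5.5,0,0]},
  ],
)

```text
time: 8.18
ee_pos: [0.4954, -0.2059, 0.16]
orientation: [0.698, 0.11, 0.699, -0.11]
contact_force: [0.4, 0.0, -1.0]
gripper_width: 0.0638
```

```bash
python3 -c "
from go import *
delta([.495,-.2065,.16],72)
snap('scene','s10');snap('top','t10')
c=load('s10')['pixels'][150:250,140:260,::-1];cv2.imwrite('pics/s10d.png',cv2.convertScaleAbs(cv2.resize(c,None,fx=6,fy=6,interpolation=cv2.INTER_CUBIC),alpha=1.4))
c=load('t10')['pixels'][130:240,290:420,::-1];cv2.imwrite('pics/t10d.png',cv2.convertScaleAbs(cv2.resize(c,None,fx=5,fy=5,interpolation=cv2.INTER_CUBIC),alpha=1.4))
"
```

```text
t 8.18 p [ 0.4954 -0.2059  0.16  ] F [ 0.4  0.  -1. ] w 0.0638 | d [-0.     -0.0007 -0.0002] rot [0.11 0.   0.05] rows 0.0
```

View pics/s10d.png

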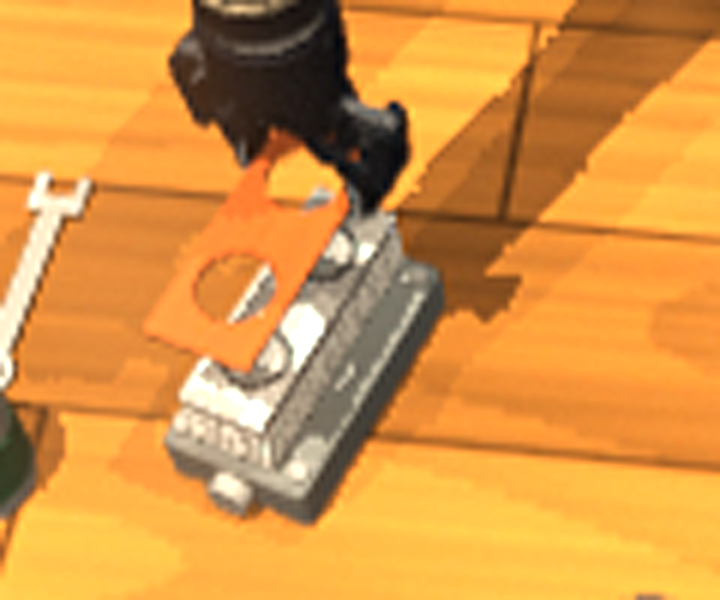

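View pics/t10d.png

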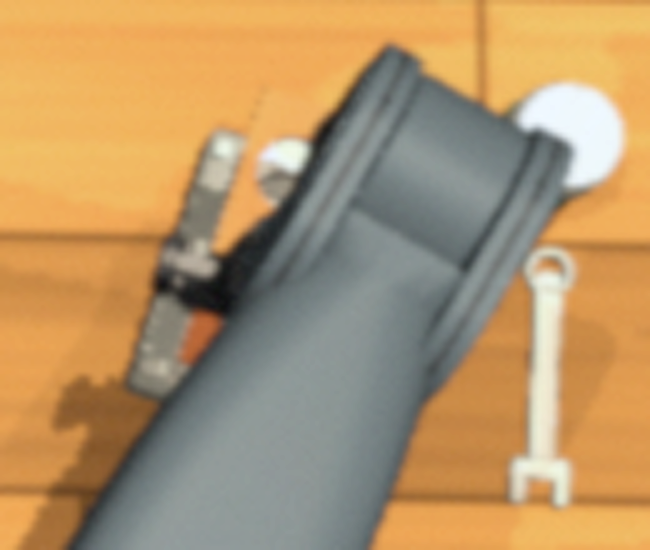

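In the scene view the gasket hovers over the block, with its far hole at crop (235,285). The arm occludes the top view. I'll measure the hole against the cylinder rings, all in the scene camera.

```bash
python3 - <<'E'
from plane import *
for t,b in(('scene0',(160,175,220,240)),('top0',(315,150,365,220))):
    s=load(t);x0,y0,x1,y1=b
    L=cv2.cvtColor(s['pixels'],cv2.COLOR_RGB2GRAY)[y0:y1,x0:x1]
    L=cv2.resize(L,None,fx=4,fy=4,interpolation=cv2.INTER_CUBIC)
    th=cv2.adaptiveThreshold(L,255,cv2.ADAPTIVE_THRESH_MEAN_C,cv2.THRESH_BINARY_INV,31,8)
    cs,h=cv2.findContours(th,cv2.RETR_CCOMP,cv2.CHAIN_APPROX_NONE)
    for c in cs:
        if cv2.contourArea(c)>1000:
            uv=(c[:,0,:]+.5)/4-.5+[x0,y0]; P=onz(s,uv,.1); (e,ax,an)=cv2.fitEllipse((P[:,:2]*1000).astype(np.float32))
            if 32<min(ax) and max(ax)<60: print(t,np.round(e,1),np.round(ax,1))
s=load('s10');b=(155,165,205,215)
gplane(s,b,.15)
print(holes(s,b,.1855))
E
```

```text
scene0 [ 575.3 -235.6] [42.8 45.7]
scene0 [ 498.9 -210.7] [42.5 45.6]
top0 [ 572.4 -235.8] [41.9 44.9]
top0 [ 572.5 -235.3] [33.7 34.5]
n 290 c [ 0.5586 -0.2275  0.1832] normal [0.02  0.005 1.   ] tilt deg 1.2 res 0.0025 z [0.1793 0.1832 0.1872]
[]
```

```bash
cat >> plane.py <<'E'
def dholes(s,box,zlo,zhi,zp,amin=30):
    C=cloud(s); m=(C[...,2]>zlo)&(C[...,2]<zhi)
    for c,h in blobs(m,box,amin):
        if h[3]>=0:
            P=onz(s,c,zp);e=cv2.fitEllipse((P[:,:2]*1000).astype(np.float32));print('hole',np.round(e[0],1),np.round(e[1],1))
        else: print('outer',rect(onz(s,c,zp)))
E
python3 - <<'E'
from plane import *
dholes(load('s10'),(155,165,205,215),.165,.2,.1855)
# edges near far end: hole by gray edges
s=load('s10');x0,y0,x1,y1=155,170,205,215
L=cv2.cvtColor(s['pixels'],cv2.COLOR_RGB2GRAY)[y0:y1,x0:x1]
c=cv2.resize(s['pixels'][y0:y1,x0:x1,::-1],None,fx=14,fy=13,interpolation=cv2.INTER_CUBIC);cv2.imwrite('pics/z10.png',cv2.convertScaleAbs(c,alpha=1.4))
E
```

```text
outer (array([ 553.9, -228.2]), array([ 95.2, 148.1]), -23.52)
hole [ 581.8 -229.6] [47.7 48.1]
```

View pics/z10.png

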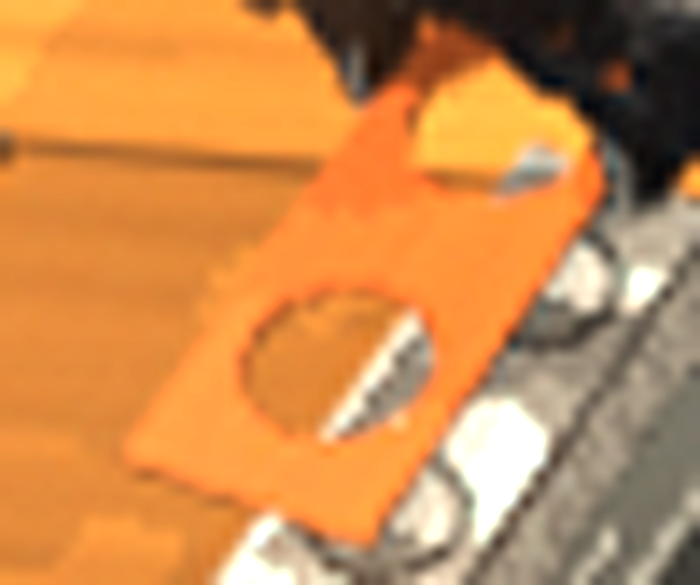

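```bash
python3 - <<'E'
from plane import *
s=load('s10');print(onz(s,(178.6,197.3),.185).round(4), proj(s,[[.5753,-.2356,.185],[.5733,-.2306,.185]]))
delta([.493,-.209,.107],72)
E
```

```text
[[ 0.5793 -0.2313  0.185 ]] [[177.60342693 196.18292926]
 [179.20629854 195.80988041]]
t 8.28 p [ 0.4951 -0.2034  0.1601] F [ 0.7  0.4 -1.4] w 0.0636 | d [ 0.053  -0.006  -0.0003] rot [ 0.27 -0.05 -0.05] rows 1.3
```

apply_moves(
  deltas=[
    {"xyz":[0.012,-0.002,0],"rot":[0,0,0]},
    {"xyz":[0.024,-0.004,0],"rot":[0,0,0]},
    {"xyz":[0.036,-0.005,0],"rot":[0,0,0]},
    {"xyz":[0.048,-0.005,0],"rot":[0,0,0]},
    {"xyz":[0.053,-0.005,0],"rot":[0,0,0]},
  ],
)

```text
time: 8.7
ee_pos: [0.492, -0.2071, 0.1036]
orientation: [0.697, 0.109, 0.7, -0.108]
contact_force: [-0.3, 1.1, -1.7]
gripper_width: 0.0635
```

apply_moves(
  deltas=[
    {"xyz":[0,0,0],"rot":[0,0,0]},
    {"xyz":[0,0,0],"rot":[0,0,0]},
    {"xyz":[0,0,0],"rot":[0,0,0]},
  ],
)

```text
time: 8.95
ee_pos: [0.4942, -0.2086, 0.1077]
orientation: [0.699, 0.109, 0.698, -0.109]
contact_force: [-0.6, -0.5, -0.4]
gripper_width: 0.0637
```

```bash
python3 - <<'E'
from plane import *
delta([.493,-.209,.107],72)
s=snap('scene','s11');delta([.493,-.209,.107],72);s=load('s11')
b=(155,170,215,230)
gplane(s,b,.115)
dholes(s,b,.118,.15,.1326)
print(holes(s,b,.1326))
x0,y0,x1,y1=155,175,215,230
c=cv2.resize(s['pixels'][y0:y1,x0:x1,::-1],None,fx=12,fy=10.8,interpolation=cv2.INTER_CUBIC);cv2.imwrite('pics/z11.png',cv2.convertScaleAbs(c,alpha=1.4))
E
```

```text
t 8.95 p [ 0.4942 -0.2086  0.1077] F [-0.6 -0.5 -0.4] w 0.0637 | d [ 0.0007 -0.0007 -0.001 ] rot [0.28 0.05 0.01] rows 0.0
t 9.0 p [ 0.4944 -0.2088  0.1081] F [ 0.3 -0.4 -2.2] w 0.0637 | d [ 0.0011 -0.0006 -0.0013] rot [0.28 0.09 0.02] rows 0.0
n 265 c [ 0.558  -0.23    0.1311] normal [0.017 0.005 1.   ] tilt deg 1.03 res 0.0027 z [0.1271 0.131  0.1351]
outer (array([ 552.9, -230.4]), array([ 92.4, 147.1]), -23.65)
hole [ 580.  -232.3] [46.6 49. ]
[(array([ 579.5, -232.3]), array([41.6, 48. ]), -31.27)]
```

View pics/z11.png

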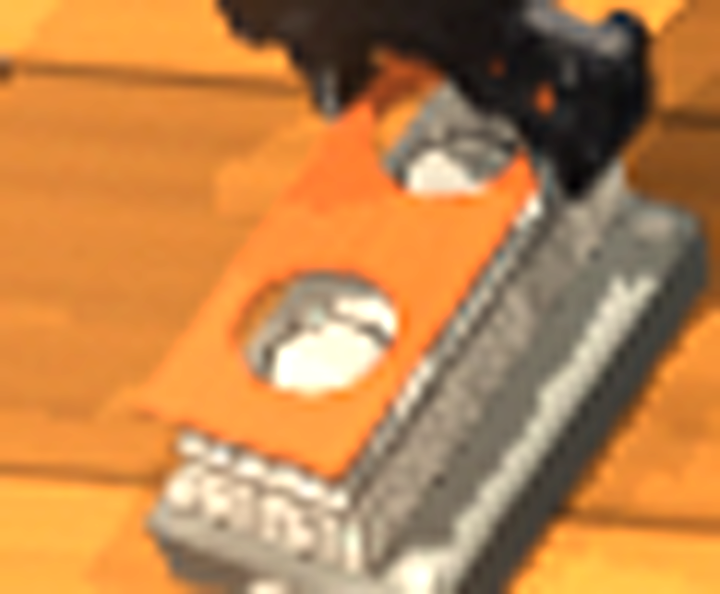

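In the crop the far hole sits about 4.6 mm across and 3.4 mm along from its cylinder. Correct this, then lower further.

apply_moves(
  deltas=[
    {"xyz":[0,-0.0045,-0.002],"rot":[0,0,0]},
    {"xyz":[0.004,-0.005,-0.0045],"rot":[0,0,0]},
    {"xyz":[0.008,-0.005,-0.0045],"rot":[0,0,0]},
    {"xyz":[0.012,-0.005,-0.0045],"rot":[0,0,0]},
    {"xyz":[0.014,-0.005,-0.0045],"rot":[0,0,0]},
  ],
)

```text
time: 9.42
ee_pos: [0.4875, -0.2117, 0.0924]
orientation: [0.698, 0.109, 0.699, -0.109]
contact_force: [1.0, 0.3, -1.4]
gripper_width: 0.0637
```

apply_moves(
  deltas=[
    {"xyz":[0,0,0],"rot":[0,0,0]},
    {"xyz":[0,0,0],"rot":[0,0,0]},
    {"xyz":[0,0,0],"rot":[0,0,0]},
  ],
)

```text
time: 9.67
ee_pos: [0.4881, -0.2119, 0.0933]
orientation: [0.699, 0.109, 0.699, -0.109]
contact_force: [0.3, 0.5, -1.5]
gripper_width: 0.0637
```

```bash
python3 - <<'E'
from plane import *
delta([.490,-.212,.093],72)
s=snap('scene','s12');delta([.49,-.212,.0784],72);s=load('s12')
b=(155,170,215,230)
gplane(s,b,.103)
z=.093+.0256
dholes(s,b,.108,.14,z)
print(holes(s,b,z))
x0,y0,x1,y1=155,175,215,230
c=cv2.resize(s['pixels'][y0:y1,x0:x1,::-1],None,fx=12,fy=10.8,interpolation=cv2.INTER_CUBIC);cv2.imwrite('pics/z12.png',cv2.convertScaleAbs(c,alpha=1.4))
E
```

```text
t 9.67 p [ 0.4881 -0.2119  0.0933] F [ 0.3  0.5 -1.5] w 0.0637 | d [0.0003 0.0005 0.0018] rot [0.28 0.   0.  ] rows 0.0
t 9.72 p [ 0.4882 -0.212   0.0935] F [-0.2 -0.4 -1.3] w 0.0641 | d [0.0151 0.0005 0.0017] rot [0.27 0.02 0.  ] rows 0.4
n 249 c [ 0.5522 -0.2327  0.1164] normal [ 0.013 -0.005  1.   ] tilt deg 0.79 res 0.0025 z [0.1127 0.1163 0.1203]
outer (array([ 546.7, -235.4]), array([ 95.9, 145.2]), -24.81)
hole [ 574.1 -235.5] [47.6 49.6]
[(array([ 574.2, -234.7]), array([41.9, 49.5]), -30.54)]
```

View pics/z12.png

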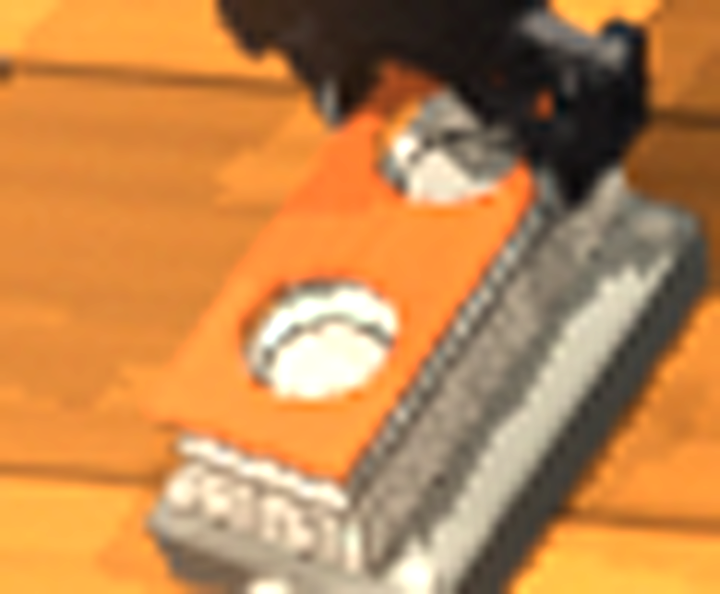

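The far hole is now within about 1.5 mm of its cylinder. Lowering gently.

apply_moves(
  deltas=[
    {"xyz":[0.003,0,0.001],"rot":[0,0,0]},
    {"xyz":[0.006,0,0.001],"rot":[0,0,0]},
    {"xyz":[0.009,0,0.001],"rot":[0,0,0]},
    {"xyz":[0.011,0,0.001],"rot":[0,0,0]},
    {"xyz":[0.012,0,0.001],"rot":[0,0,0]},
  ],
)

```text
time: 10.13
ee_pos: [0.4886, -0.212, 0.0806]
orientation: [0.698, 0.109, 0.699, -0.109]
contact_force: [-0.8, 0.2, -2.3]
gripper_width: 0.0637
```

apply_moves(
  deltas=[
    {"xyz":[0.0005,0,0],"rot":[0,0,0]},
    {"xyz":[0.001,0,0],"rot":[0,0,0]},
    {"xyz":[0.0015,0,0],"rot":[0,0,0]},
    {"xyz":[0.002,0,0],"rot":[0,0,0]},
    {"xyz":[0.002,0,0],"rot":[0,0,0]},
  ],
)

```text
time: 10.55
ee_pos: [0.4891, -0.2123, 0.0794]
orientation: [0.699, 0.109, 0.699, -0.109]
contact_force: [-0.2, -0.6, -1.4]
gripper_width: 0.0638
```

```bash
python3 - <<'E'
from plane import *
s=snap('scene','s13');delta([.49,-.212,.0784],72);s=load('s13')
b=(155,170,215,230)
gplane(s,b,.09)
print(holes(s,b,.104))
x0,y0,x1,y1=155,175,215,230
c=cv2.resize(s['pixels'][y0:y1,x0:x1,::-1],None,fx=12,fy=10.8,interpolation=cv2.INTER_CUBIC);cv2.imwrite('pics/z13.png',cv2.convertScaleAbs(c,alpha=1.4))
E
```

```text
t 10.6 p [ 0.4891 -0.2123  0.0794] F [ 0.  -0.3 -1.5] w 0.0641 | d [0.001  0.0006 0.0008] rot [0.27 0.02 0.  ] rows 0.0
n 255 c [ 0.5536 -0.2327  0.103 ] normal [0.016 0.016 1.   ] tilt deg 1.29 res 0.0027 z [0.0991 0.1028 0.1073]
[(array([ 572.4, -236.4]), array([47.7, 48. ]), 58.52)]
```

View pics/z13.png

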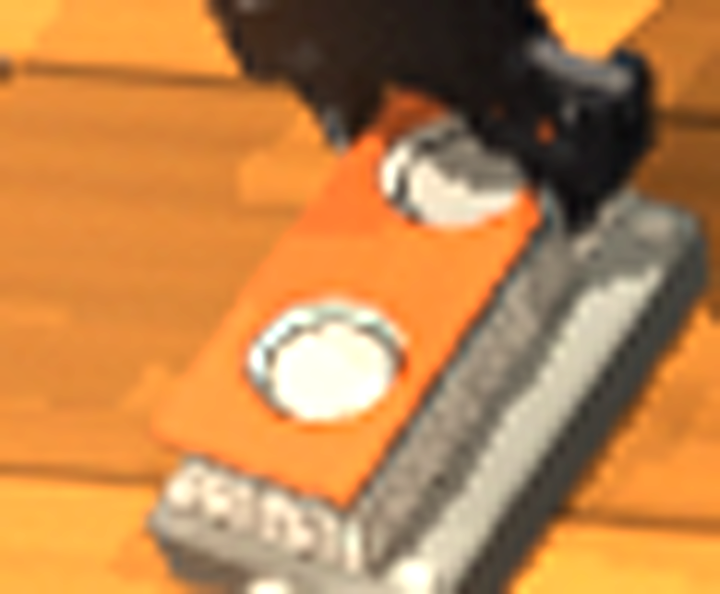

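The ring in the far hole sits slightly towards the outer end, so the gasket needs about 2–3 mm more along its length. I'll shift it and touch down.

apply_moves(
  deltas=[
    {"xyz":[-0.0005,0,0.0015],"rot":[0,0,0]},
    {"xyz":[-0.0005,0,0.0025],"rot":[0,0,0]},
    {"xyz":[0.0005,0,0.0025],"rot":[0,0,0]},
    {"xyz":[0.001,0,0.0025],"rot":[0,0,0]},
    {"xyz":[0.0015,0,0.0025],"rot":[0,0,0]},
  ],
)

```text
time: 11.02
ee_pos: [0.4918, -0.2132, 0.0788]
orientation: [0.699, 0.109, 0.698, -0.109]
contact_force: [-0.4, 1.2, 4.7]
gripper_width: 0.0637
```

```bash
python3 - <<'E'
from plane import *
s=snap('scene','s14');delta([.49,-.212,.0784],72);s=load('s14')
b=(155,170,215,230)
print(holes(s,b,.104))
x0,y0,x1,y1=155,175,215,230
c=cv2.resize(s['pixels'][y0:y1,x0:x1,::-1],None,fx=12,fy=10.8,interpolation=cv2.INTER_CUBIC);cv2.imwrite('pics/z14.png',cv2.convertScaleAbs(c,alpha=1.4))
E
```

```text
t 11.07 p [ 0.4918 -0.2132  0.0788] F [-0.9  0.1  4.3] w 0.0641 | d [ 0.0004  0.0006 -0.0021] rot [0.28 0.08 0.01] rows 0.1
[(array([ 576.2, -238.7]), array([47.9, 48.8]), -31.48)]
```

View pics/z14.png

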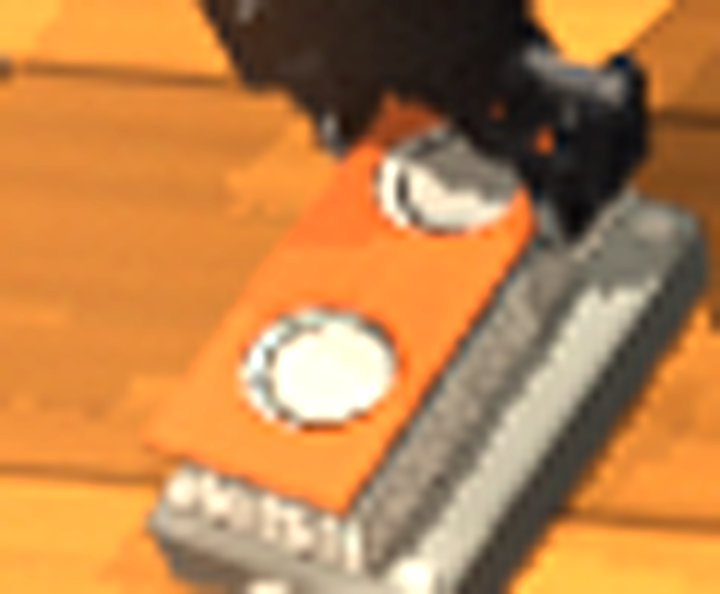

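Contact is 4.5 N. The remaining offset is about 2.5 mm across, so I'll nudge it and touch down again.

apply_moves(
  deltas=[
    {"xyz":[-0.0015,0,0],"rot":[0,0,0]},
    {"xyz":[-0.0015,0.002,0],"rot":[0,0,0]},
    {"xyz":[-0.0005,0.002,0],"rot":[0,0,0]},
    {"xyz":[0,0.002,0],"rot":[0,0,0]},
    {"xyz":[0,0.002,0],"rot":[0,0,0]},
  ],
)

```text
time: 11.48
ee_pos: [0.4921, -0.2108, 0.0788]
orientation: [0.699, 0.109, 0.699, -0.109]
contact_force: [-1.4, 0.9, 4.5]
gripper_width: 0.0638
```

```bash
python3 - <<'E'
from plane import *
s=snap('scene','s15');delta([.49,-.212,.0784],72);s=load('s15')
print(holes(s,(155,170,215,230),.104))
E
```

```text
t 11.53 p [ 0.4921 -0.2108  0.0788] F [-1.1  1.   4.9] w 0.0639 | d [ 0.0004 -0.0017 -0.0016] rot [ 0.27  0.03 -0.01] rows 0.1
[(array([ 577. , -236.5]), array([45.6, 48.7]), 11.72)]
```

Within 2 mm. Releasing.

apply_moves(
  deltas=[
    {"xyz":[0,0,0],"rot":[0,0,0]},
    {"xyz":[0,0,0],"rot":[0,0,0]},
    {"xyz":[0,0,0],"rot":[0,0,0]},
    {"xyz":[0,0,0],"rot":[0,0,0]},
    {"xyz":[0,0,0],"rot":[0,0,0]},
  ],
  hand=1,
)

```text
time: 11.95
ee_pos: [0.4918, -0.211, 0.0775]
orientation: [0.699, 0.109, 0.699, -0.109]
contact_force: [-0.7, 0.2, -1.1]
gripper_width: 0.0854
```

```bash
python3 - <<'E'
from plane import *
s=snap('scene','s16');delta([.49,-.212,.0784],72);s=load('s16')
print(holes(s,(155,170,215,230),.104))
x0,y0,x1,y1=155,175,215,230
c=cv2.resize(s['pixels'][y0:y1,x0:x1,::-1],None,fx=12,fy=10.8,interpolation=cv2.INTER_CUBIC);cv2.imwrite('pics/z16.png',cv2.convertScaleAbs(c,alpha=1.4))
E
```

```text
t 12.0 p [ 0.4919 -0.211   0.0775] F [-0.4 -0.2 -0.3] w 0.0857 | d [-0.0009 -0.0015 -0.0015] rot [ 0.27 -0.02 -0.  ] rows 0.1
[(array([ 577. , -236.5]), array([45.6, 48.7]), 11.72)]
```

View pics/z16.png

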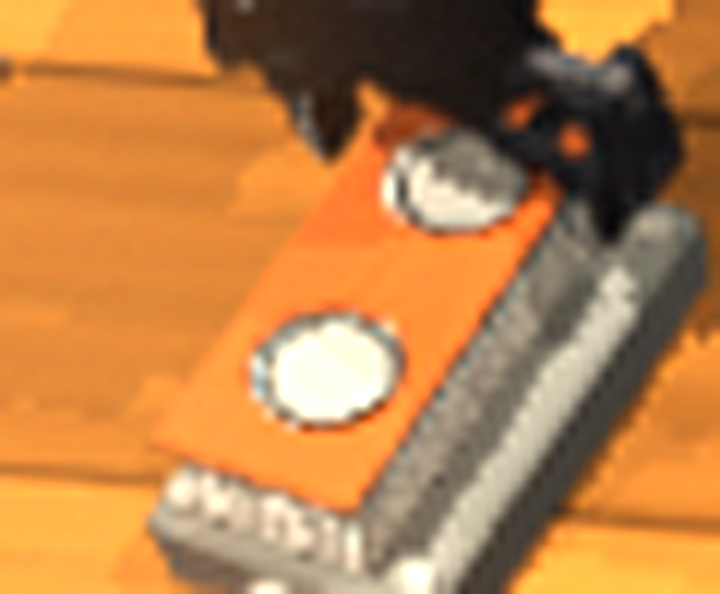

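The fingers are open, the gasket did not move, and both holes sit over the rings. Retreating straight up, then clear of the view.

apply_moves(
  deltas=[
    {"xyz":[-0.01,0,0],"rot":[0,0,0]},
    {"xyz":[-0.025,0,0],"rot":[0,0,0]},
    {"xyz":[-0.05,0,0],"rot":[0,0,0]},
    {"xyz":[-0.08,0,0],"rot":[0,0,0]},
    {"xyz":[-0.11,0,0],"rot":[0,0,0]},
  ],
)

```text
time: 12.42
ee_pos: [0.4914, -0.2108, 0.1891]
orientation: [0.698, 0.109, 0.699, -0.109]
contact_force: [0.5, -1.6, 0.1]
gripper_width: 0.0852
```

apply_moves(
  deltas=[
    {"xyz":[0,0.03,0],"rot":[0,0,0]},
    {"xyz":[0,0.06,-0.01],"rot":[0,0,0]},
    {"xyz":[0,0.1,-0.02],"rot":[0,0,0]},
    {"xyz":[0,0.135,-0.03],"rot":[0,0,0]},
    {"xyz":[0,0.17,-0.04],"rot":[0,0,0]},
  ],
)

```text
time: 12.83
ee_pos: [0.5057, -0.0355, 0.1889]
orientation: [0.699, 0.109, 0.698, -0.109]
contact_force: [0.7, -0.3, 0.1]
gripper_width: 0.0852
```

```bash
python3 - <<'E'
from plane import *
snap('scene','s17');snap('top','t17');delta([.49,-.212,.0784],72)
for t,b,f in(('s17',(155,170,220,240),10),('t17',(310,140,375,230),6.5)):
    s=load(t);print(t,holes(s,b,.104));gplane(s,b,.09)
    hsv=cv2.cvtColor(s['pixels'],cv2.COLOR_RGB2HSV).astype(int);C=cloud(s)
    m=(hsv[...,1]>100)&(hsv[...,0]<20)&(C[...,2]>.09)
    print([rect(onz(s,c,.104)) for c,h in blobs(m,b,100) if h[3]<0])
    x0,y0,x1,y1=b
    cv2.imwrite(f'pics/{t}d.png',cv2.resize(s['pixels'][y0:y1,x0:x1,::-1],None,fx=f,fy=f*.85,interpolation=cv2.INTER_CUBIC))
E
```

```text
t 12.93 p [ 0.5056 -0.0322  0.189 ] F [-0.7 -0.1  0.4] w 0.0854 | d [ 0.1102 -0.1765  0.0386] rot [ 0.66  0.03 -0.14] rows 5.1
s17 [(array([ 575.3, -235.2]), array([47.9, 48. ]), 50.55), (array([ 591.4, -182.9]), array([113.6, 198.2]), -35.9), (array([ 499.5, -212.8]), array([43.2, 47.9]), -84.04)]
n 319 c [ 0.5411 -0.2235  0.1022] normal [-0.001 -0.011  1.   ] tilt deg 0.64 res 0.0024 z [0.0981 0.1021 0.1061]
[(array([ 539.1, -223.2]), array([ 67.1, 171.2]), -17.11)]
t17 [(array([ 495.8, -212.6]), array([46.2, 49.6]), 45.27), (array([ 571.6, -235.2]), array([48.9, 50.2]), 44.98), (array([ 521.1, -210.2]), array([105. , 185.3]), -18.74)]
n 498 c [ 0.5329 -0.2214  0.1044] normal [0.006 0.001 1.   ] tilt deg 0.37 res 0.0028 z [0.0995 0.1044 0.1091]
[(array([ 534.8, -223.1]), array([ 66.3, 173.5]), -17.09)]
```

View pics/s17d.png

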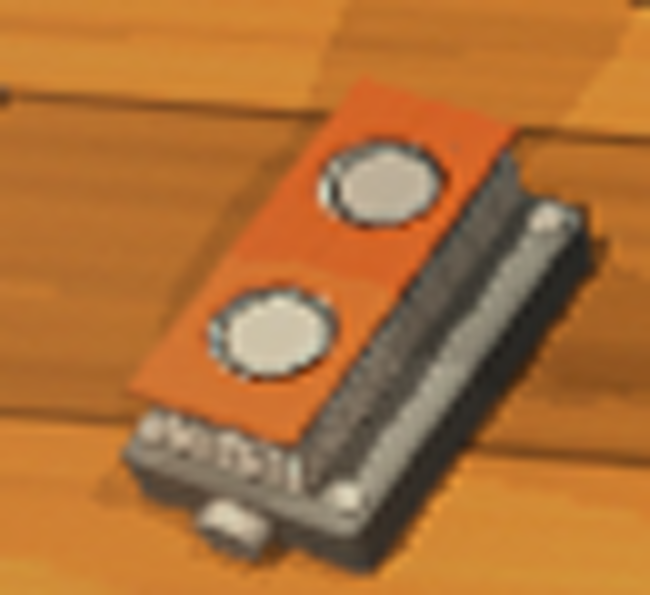

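View pics/t17d.png

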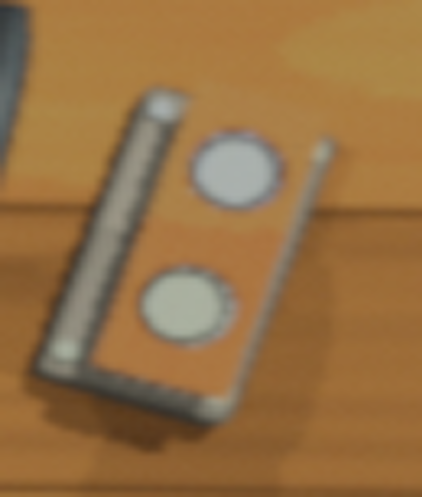

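View pics/s17.png

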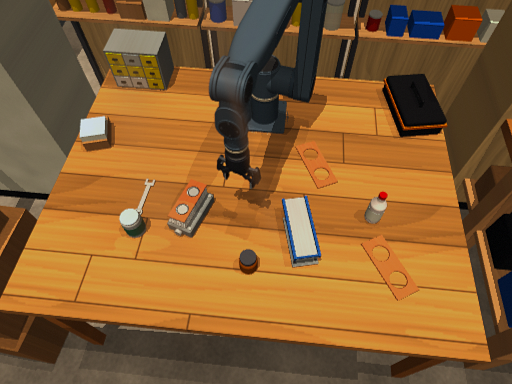

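Both holes frame their cylinder rings in both views. The hole midpoint is about 1 mm from the ring midpoint, yaw is off by about 1°, the gasket is flat, and the bystanders are unmoved. Handing in.

```bash
python3 -c "
from station import arm
s=arm.state();print(s['time'],s['contact_force'],abs(s['dq']).max());print(arm.hand_in())"
```

```text
12.9333 [-0.6899452  -0.10906222  0.35545425] 0.07341790096448948
the job is handed in; nothing more can be done
None
```

The gasket is on the engine block, both holes over the cylinders and the gripper clear. I handed the job in at 12.9 s; the interface gives no verdict.

**What I did:** I slid the gasket about 90 mm with the closed fingertips in its near hole, until roughly 60 mm stuck out past the open end. I then gripped the overhang by its long sides, lifted it flat, carried it over and lowered it until it touched at about 4.5 N. I released it and backed off.

**Last checks, from the scene camera:**
- **Position:** the midpoint of the gasket's holes was about 1 mm from the midpoint of the cylinder rings.
- **Angle:** its length was about 1° off the row of cylinders.
- **Flatness:** the tilt fit gave about 0.6° (0.4° from the top camera), which is within the depth noise.
- **Bystanders:** the bottle, jar, wrench and can looked unmoved. I judged this by eye and did not measure it.

**Disagreements:**
- The two cameras differed by 3–7 mm in x when measuring the same things, so I judged the placement by gasket and rings seen in one camera at a time. The top camera agreed with it on the final placement.
- My first hover over the block was about 5 mm off, and I corrected it before release.

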